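# Lay out an imaging relay on the optical table

## Robot

A 6-joint arm with a two-finger parallel gripper is mounted at the origin on the work surface. World frame = base frame: x ahead of the robot, y to its left, z up, the work surface at z = 0. Lengths are in m, angles in rad, forces in N, time in s.
With the tool pointing down it reaches from about 0.3 to 0.875 m from the base axis. Payload 6.4 kg.
Tool frame: the origin (TCP) lies at the very end of the fingers, on their centre line; the grasp point (between the pads) lies 19 mm behind it; z points along the fingers, y is the line along which they close (so a half turn about z gives the same grasp; the last joint's range is limited). The gripper opens to 85 mm and grips with 20 to 120 N. Pads are 22 mm wide; open, the fingers measure 114 mm over their backs; the gripper's body (76 mm by 85 mm) begins 54 mm behind the grasp point. The pads swing forward as they close: fully open they stand 13 mm farther back than shut.
Start: joints at [0.913, 0.181, 1.607, -0, 1.354, -0.206], TCP at [0.251, 0.517, 0.231] pointing down, gripper open.
Joint ranges: [-2.99, 2.99], [-0.89, 2.07], [0.3, 2.58], [-1.14, 4.28], [0, 2.63], [-3.12, 3.12]. Speed limits (rad/s): [2.57, 2.57, 3.01, 3.14, 3.14, 3.14].

## Interface

Orientations are given as a unit quaternion [w, x, y, z].
In Python, from bench import ctrl gives the robot as it stands.
- The arm moves only by the tool jog_arm, never from a script. Its argument "series" is a list that holds one entry, the list of rows, each a list of 7 numbers: the shift along the tool's x, y, z in mm, then the turn, a rotation vector about the tool's x, y, z in rad, then the finger opening in mm, from 0 to 85.4. In form: [[[tx, ty, tz, rx, ry, rz, gripper], ...]]. A call has exactly 10 rows; each row shifts and turns the commanded pose from where the row before left it, along the tool's axes as they then stand; what a row does not reach is not made up. A row lasts 1/10 s, in which the tool goes at most 50 mm and 8.59 degrees, less where a joint would pass 70% of its speed; a pose out of reach is approached as far as the arm can. A call with a gripper value outside its range is refused whole. The fingers move at their own pace and stop on an object; the grip force is fixed at half the most. Time passes only in rows, so rows that do not move let the fingers close, or fill a call up. It gives the time, the measured TCP pose, the force, the opening and the grip force at its end, in the units of the state.
- ctrl.get_obs(): the state, without advancing time (a new reading comes with each control period).
- ctrl.camera(name): name is "side" or "top"; returns a dict with "frame" (400x640x3 uint8, blue, green, red), "z_map" (400x640 float32, m along the optical axis (not along the pixel's ray), 0 where there is no reading), "fx", "fy", "cx", "cy" (pixels), "xyz" and "rotation" of the camera in the world. Camera axes: x right, y down, z forward; pixel columns grow to the right and rows downward; lengths in m; the calibration is good to about 2 mm. A picture is of the moment at which its call begins.
- ctrl.hand_in(): hands the job in; it is judged then, once.
The state is a dict: "time_s": time; "q": joint angles; "dq": joint speeds; "joint_efforts": joint torques, N m; "eef_pos": TCP position; "eef_rot": TCP orientation; "wrist_force": force on the tool from outside, world axes, zero at the start; "torque": the same for the moment, N m; "opening": opening from 0.0 (shut) to 1.0 (fully open); "grasp_force": force on a finger pad.
Only numpy, scipy, OpenCV 4.12 (cv2) and the standard library are available. Lean on these libraries where they do the work, as an engineer would, in place of code of your own. Each camera call takes 0.05 s, during which the arm holds its last target. There are 200 camera calls.

## Task

Lay out the imaging relay on the optical table, in one straight line between the fixed lamp and the fixed camera: from lamp to camera, first the green sample holder, then the blue lens, then the iris, then the red lens. Space them 80 mm apart, post centre to post centre (so the six posts are evenly spaced from lamp to camera), upright, each plate square to the beam, either face forward. Tip nothing over, and leave the white mirror mount, the wafer box and the hex driver where they are.

Things in the scene. Friction and masses are not known exactly. Their poses are not given: they have to be found in the camera images.
- lamp: Fixed LED lamp: dark grey finned cylinder (47 mm dia., lying level, top 99 mm above the table) with a bright round window in front, on a post with round steel foot (46 mm dia.). Origin: centre of the foot's underside, on the table. x: the way the light shines, towards the camera; z up. The housing spans x -62 to +22 mm; the beam is 75 mm above the table.
- camera: Fixed camera: dark blue ribbed 40 mm cube (top 96 mm above the table) with a round aluminium nose towards the lamp, on a post with round steel foot (46 mm dia.). Origin: centre of the foot's underside, on the table, always 400 mm from the lamp's origin along the lamp's x. x points away from the lamp, z up; it spans x -15 to +42 mm.
- sample_holder: Loose, about 0.28 kg: upright square GREEN plate, 41 x 41 x 12 mm, a dark chip on each face, on a black 25 mm post (to z 46 mm) with round steel foot (46 mm dia., 10 mm high). Origin: centre of the foot's underside. x normal to the plate (optical axis), y across it, z up. The plate spans y -20.5 to 20.5, z 55 to 96 mm: grip its two side edges (along y), at about z 75 mm.
- blue_lens: Loose lens, about 0.28 kg: same plate size and height, post, foot, origin and axes as the sample holder, but the plate is BLACK and a BLUE round barrel (30 mm dia., 36 mm long along x) passes through its middle, with glass at both ends. Grip the plate's side edges (along y).
- iris: Loose iris diaphragm, about 0.28 kg: same plate size and height, post, foot, origin and axes as the sample holder, but the plate is BLACK with a steel disc (33 mm dia., 17 mm thick) with a small black hole, and a thin steel lever with a WHITE ball stands up from the top edge to z 113 mm. Grip the plate's side edges (along y).
- red_lens: Loose lens exactly like the blue one, but with a RED barrel.
- mirror: Loose spare mirror mount, to be left alone: two WHITE square plates (46 mm) one behind the other with a round mirror in front and two steel knobs behind, on the same kind of post and foot; 101 mm tall. Origin: centre of the foot's underside.
- wafer_box: Loose flat round green box (112 mm dia., 15 mm high) with a dark wafer, to be left alone. Origin: centre of its underside.
- hex_driver: Loose hex driver, lying, yellow handle and 100 mm steel blade along its x axis, 195 mm long, to be left alone. Origin: on the table under the point where the blade leaves the handle.

How it is judged:
At the end, for the whole second after the job is handed in: Holder, blue lens, iris, red lens stand 80, 160, 240, 320 mm from the lamp along its x axis, each within 12 mm along and across, on the table (4 mm), upright (0.1 rad), x axis parallel to the beam either way (0.2 rad), at rest, released; mirror mount, wafer box, driver moved under 25 mm (x of sample_holder in the frame of lamp between 0.068 and 0.092 m and y of sample_holder in the frame of lamp between -0.012 and 0.012 m and z of sample_holder in the frame of lamp between -0.004 and 0.004 m and angle between each of sample_holder, blue_lens, iris, red_lens's own z axis and vertical below 0.1 rad and angle between the x axis of each of sample_holder, blue_lens, iris, red_lens and the x axis of lamp, either way round below 0.2 rad and linear speed of each of sample_holder, blue_lens, iris, red_lens below 0.01 m/s and angular speed of each of sample_holder, blue_lens, iris, red_lens below 0.1 rad/s and x of blue_lens in the frame of lamp between 0.148 and 0.172 m and y of blue_lens in the frame of lamp between -0.012 and 0.012 m and z of blue_lens in the frame of lamp between -0.004 and 0.004 m and x of iris in the frame of lamp between 0.228 and 0.252 m and y of iris in the frame of lamp between -0.012 and 0.012 m and z of iris in the frame of lamp between -0.004 and 0.004 m and x of red_lens in the frame of lamp between 0.308 and 0.332 m and y of red_lens in the frame of lamp between -0.012 and 0.012 m and z of red_lens in the frame of lamp between -0.004 and 0.004 m and distance of each of mirror, wafer_box, hex_driver from where it was at the start of the episode below 0.025 m); the robot touches nothing.
It fails at once if the sample holder, a lens, the iris or the mirror mount is tipped over (more than 0.6 rad) (angle between any of sample_holder, blue_lens, iris, red_lens, mirror's own z axis and vertical above 0.6 rad).
It fails at once if the mirror mount, the wafer box or the hex driver is moved by more than 25 mm (distance of any of mirror, wafer_box, hex_driver from where it was at the start of the episode above 0.025 m).
It also fails if it takes over 128 s, if anything falls off the work surface, if the arm or the gripper's body presses on something with over 40 N, if the wrist force passes 120 N, or if a joint passes its speed limit or range.

## Working session

There is one attempt and no reset: what is moved stays moved. The work goes in short steps, Python scripts to look and compute and a tool call to move; the robot and the scene stay as the last step left them, time stands still between calls to the robot, and variables do not carry over. Pictures are saved under pics/ and viewed, at most 14 in all, crops included, and the job is handed in when it is done.

Besides the shell and the picture viewer there is one more tool, called after "Call:" as name(argument=value, ...) on one line, values as JSON. jog_arm: Moves the arm, as the interface text tells. Its arguments: {"type":"object","properties":{"series":{"type":"array"}},"required":["series"]}

```bash
mkdir -p pics; ls; python3 - <<'E'
from bench import ctrl
import cv2,numpy as np
o=ctrl.get_obs(); print({k:np.round(v,3) for k,v in o.items()})
for n in("top","side"):
    c=ctrl.camera(n); cv2.imwrite(f"pics/{n}0.png",c["frame"]); np.savez(f"{n}0.npz",**c)
    print(n,c["fx"],c["fy"],c["cx"],c["cy"],c["xyz"],c["rotation"])
E
```

```text
pics
{'time_s': np.float64(0.0), 'q': array([ 0.913,  0.182,  1.608, -0.   ,  1.354, -0.206]), 'dq': array([-0.001, -0.002, -0.001, -0.   ,  0.001, -0.   ]), 'joint_efforts': array([ 1.0000e-03, -4.4488e+01, -3.5134e+01, -0.0000e+00,  9.0000e-03,
       -0.0000e+00]), 'eef_pos': array([0.251, 0.517, 0.23 ]), 'eef_rot': array([-0.   ,  0.224,  0.975, -0.001]), 'wrist_force': array([ 0.063, -0.236,  0.287]), 'torque': array([-0.006,  0.032,  0.021]), 'grasp_force': np.float64(0.0), 'opening': np.float64(1.001)}
top 418.0750759999805 418.0750759999805 317.99994123625385 200.5857147995775 [0.33619542 0.02311556 0.81326881] [ 0.06628857 -0.61378845  0.78254063 -0.08062092]
side 455.5413057499743 455.5413057499743 318.58790851666646 209.50258884751392 [0.45148949 0.71488451 0.62626998] [ 0.01833006 -0.04662987  0.90249754 -0.4277708 ]
```

View pics/top0.png

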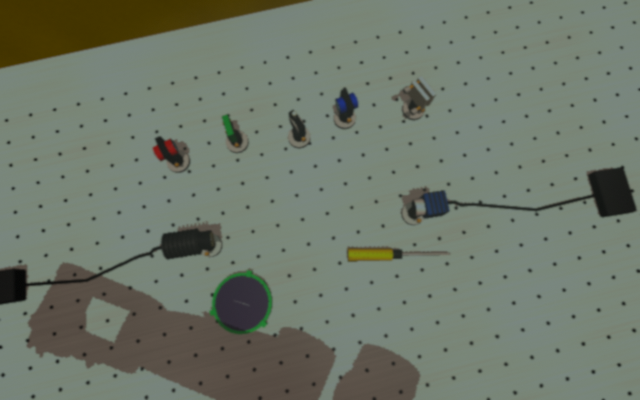

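View pics/side0.png

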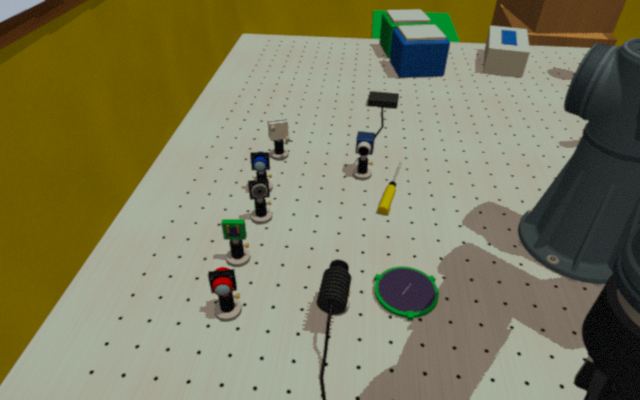

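The top view shows, in the upper row, red lens (170,150), green holder (232,132), iris (298,128), blue lens (345,105) and mirror (413,100). Lamp is at (195,245), camera at (425,205), driver at (395,254) and wafer box at (242,302).

```bash
cat > h.py <<'E'
import numpy as np,cv2
from scipy.spatial.transform import Rotation as R
def cloud(c):
    z=c["z_map"]; v,u=np.mgrid[:z.shape[0],:z.shape[1]]
    p=np.stack([(u-c["cx"])/c["fx"]*z,(v-c["cy"])/c["fy"]*z,z],-1)
    q=c["rotation"]; r=R.from_quat(np.r_[q[1:],q[0]]) if np.size(q)==4 else R.from_matrix(q)
    P=r.apply(p.reshape(-1,3)).reshape(p.shape)+np.array(c["xyz"]); P[z<=0]=np.nan
    return P
E
python3 - <<'E'
from h import *
import cv2
Ps=[]
for n in("top","side"):
    c=dict(np.load(f"{n}0.npz")); P=cloud(c)
    t=P[(np.abs(P[...,2])<.02)]; print(n,np.median(t[:,2]),np.percentile(t[:,2],[5,95]))
    f=P.reshape(-1,3); col=c["frame"].reshape(-1,3)
    Ps.append((f,col))
    # ortho map x 0.1..0.8(up), y -.4...6
    im=np.zeros((700,1000,3),np.uint8)
    ok=~np.isnan(f[:,0])&(f[:,2]<.15)&(f[:,2]>-.02)
    i=np.argsort(np.where(ok,f[:,2],-9)); i=i[ok[i]]
    X=(700-(f[i,0]-.1)*1000).astype(int); Y=((.5-f[i,1])*1000).astype(int)
    k=(X>0)&(X<699)&(Y>0)&(Y<999)
    val=np.clip(f[i,2]*1000*2,0,255).astype(np.uint8); cm=cv2.applyColorMap(val[:,None],cv2.COLORMAP_JET)[:,0]
    for a in(0,1):
        for b in (0,1): im[X[k]+a,Y[k]+b]=cm[k]
    cv2.imwrite(f"pics/o_{n}.png",cv2.resize(im,(800,560)))
c=dict(np.load("top0.npz"));P=cloud(c)
m=((P[...,2]>.05)&(P[...,2]<.13)).astype(np.uint8)
N,L,S,C=cv2.connectedComponentsWithStats(m)
for j in range(1,N):
    if S[j,4]>40:
        q=P[L==j]; print(C[j].round(),S[j,4],q.mean(0).round(3),q.min(0).round(3),q.max(0).round(3))
E
```

```text
top 0.0007681694350532009 [-0.00163545  0.00356984]
side 0.00027411815922506744 [-0.00180083  0.00600775]
[419.  94.] 672 [ 0.64  -0.242  0.088] [ 0.613 -0.267  0.053] [ 0.67  -0.211  0.105]
[346. 103.] 438 [ 0.655 -0.105  0.088] [ 0.639 -0.127  0.055] [ 0.68  -0.086  0.1  ]
[296. 123.] 266 [ 0.637 -0.006  0.091] [ 0.621 -0.018  0.058] [0.662 0.006 0.116]
[229. 128.] 234 [0.657 0.117 0.09 ] [0.641 0.11  0.058] [0.683 0.127 0.1  ]
[165. 149.] 477 [0.646 0.239 0.088] [0.629 0.221 0.055] [0.671 0.261 0.1  ]
[431. 204.] 842 [ 0.432 -0.202  0.091] [ 0.412 -0.264  0.052] [ 0.454 -0.172  0.1  ]
[185. 243.] 1302 [0.469 0.233 0.09 ] [0.446 0.187 0.051] [0.496 0.307 0.102]
```

View pics/o_top.png

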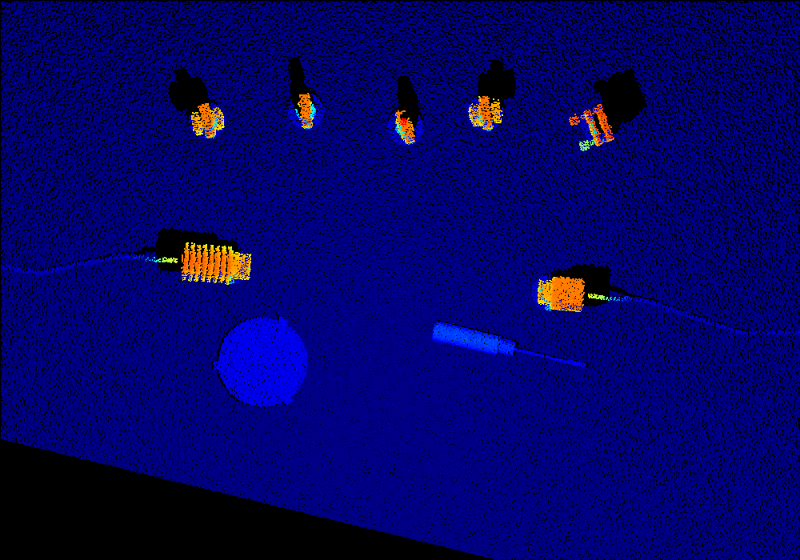

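The height map shows five mounts in a row at x≈0.65, with the lamp on the left and the camera on the right at x≈0.45. Next I fit the known shapes to both clouds.

```bash
cat >> h.py <<'E'
from scipy.optimize import least_squares
def box(p,lo,hi):
    lo,hi=np.array(lo),np.array(hi); q=np.abs(p-(lo+hi)/2)-(hi-lo)/2
    return np.linalg.norm(np.maximum(q,0),axis=1)+np.minimum(q.max(1),0)
def cyl(p,ax,r,lo,hi,c=(0,0,0)):
    q=p-np.array(c); o=[i for i in range(3) if i!=ax]
    d=np.stack([np.hypot(q[:,o[0]],q[:,o[1]])-r,np.abs(q[:,ax]-(lo+hi)/2)-(hi-lo)/2],1)
    return np.linalg.norm(np.maximum(d,0),axis=1)+np.minimum(d.max(1),0)
def stand(p,h=46): return [cyl(p,2,23,0,10),cyl(p,2,12.5,0,h)]
plate=lambda p:box(p,(-6,-20.5,55),(6,20.5,96))
ax75=(0,0,75)
M={"holder":lambda p:np.min(stand(p)+[plate(p)],0),
 "lens":lambda p:np.min(stand(p)+[plate(p),cyl(p,0,15,-18,18,ax75)],0),
 "iris":lambda p:np.min(stand(p)+[plate(p),cyl(p,0,16.5,-8.5,8.5,ax75)],0),
 "lampcam":lambda p:np.min([cyl(p,2,23,0,10),cyl(p,0,23.5,-62,22,ax75),cyl(p,2,23,0,10,(400,0,0)),box(p,(402,-20,56),(442,20,96)),cyl(p,0,14,385,402,ax75)],0)}
def fit(kind,P,x0,rad=45):
    """P: Nx3 m; x0=(x,y,yaw) -> fitted"""
    P=P[~np.isnan(P[:,0])]; P=P[(P[:,2]>.005)&(P[:,2]<.099)]
    if kind=="lampcam":
        d=lambda ang:x0[:2]+.4*np.r_[np.cos(x0[2]),np.sin(x0[2])]
        P=P[(np.linalg.norm(P[:,:2]-x0[:2],axis=1)<.075)|(np.linalg.norm(P[:,:2]-d(0),axis=1)<.05)]
    else: P=P[np.linalg.norm(P[:,:2]-x0[:2],axis=1)<rad/1000]
    def f(s):
        c,w=np.cos(s[2]),np.sin(s[2]); d=(P[:,:2]*1000-s[:2])
        return M[kind](np.c_[d[:,0]*c+d[:,1]*w,-d[:,0]*w+d[:,1]*c,P[:,2]*1000])
    r=least_squares(f,[x0[0]*1000,x0[1]*1000,x0[2]],loss="soft_l1",f_scale=2,x_scale=[1,1,.03])
    return np.r_[r.x[:2]/1000,r.x[2]],np.median(np.abs(r.fun)),len(P)
E
cat > m.py <<'E'
from h import *
import sys
G={"holder":("holder",.65,.117,1.5),"blue":("lens",.65,-.105,1.5),"iris":("iris",.64,-.006,1.3),"red":("lens",.645,.239,1.6),"lampcam":("lampcam",.465,.22,-1.65)}
C=[cloud(dict(np.load(f"{n}0.npz"))).reshape(-1,3) for n in("top","side")]
for k,(kind,*x0) in G.items():
    for nm,P in(("top",C[0]),("side",C[1]),("both",np.vstack(C))):
        b=min((fit(kind,P,np.array(x0)+[0,0,da]) for da in(-.3,0,.3)),key=lambda t:t[1])
        print(k,nm,b[0].round(4),round(b[1],2),b[2])
E
python3 m.py
```

```text
holder top [0.6623 0.1183 1.6653] 0.77 552
holder side [0.6619 0.1175 1.6574] 0.75 983
holder both [0.6622 0.1176 1.6525] 0.78 1535
blue top [ 0.66   -0.1067  1.7011] 0.85 702
blue side [ 0.6589 -0.1076  1.7418] 0.99 486
blue both [ 0.6597 -0.1072  1.7159] 0.92 1188
iris top [ 0.6423 -0.0066  1.9036] 0.67 539
iris side [ 0.6418 -0.008   1.9212] 0.73 796
iris both [ 0.642  -0.0077  1.9161] 0.81 1335
red top [0.6505 0.2419 1.8169] 0.76 794
red side [0.6499 0.2409 1.8125] 0.67 1257
red both [0.6503 0.2412 1.8106] 0.78 2051
lampcam top [ 0.4694  0.212  -1.6571] 1.43 2526
lampcam side [ 0.4685  0.2102 -1.656 ] 1.18 2206
lampcam both [ 0.4689  0.2107 -1.6565] 1.33 4732
```

Call:
jog_arm(series=[[[0, 0, 0, 0, 0, 0.146, 85], [0, 0, 0, 0, 0, 0.147, 85], [0, 0, 0, 0, 0, 0.147, 85], [0, 0, 0, 0, 0, 0.147, 85], [0, 0, 0, 0, 0, 0.147, 85], [0, 0, 0, 0, 0, 0.146, 85], [-20, 18, 0, 0, 0, 0, 85], [-36, 32, 0, 0, 0, 0, 85], [-36, 32, 0, 0, 0, 0, 85], [-36, 32, 0, 0, 0, 0, 85]]])

```text
time_s: 1.1
eef_pos: [0.3929, 0.4188, 0.231]
eef_rot: [-0.0, 0.617, 0.787, -0.0]
wrist_force: [0.6, 1.0, -0.8]
opening: 0.998
grasp_force: 0.0
```

```bash
cat > plan.py <<'E'
import sys; from h import *; from bench import ctrl
# plan.py x y z yaw(tool y, rad): shift in tool axes AFTER the turn about tool z
x,y,z,a=map(float,sys.argv[1:]); o=ctrl.get_obs(); q=o["eef_rot"]; r=R.from_quat(np.r_[q[1:],q[0]])
ty=r.apply([0,1,0]); cur=np.arctan2(ty[1],ty[0]); rz=(cur-a+np.pi/2)%np.pi-np.pi/2
b=cur-rz; d=(np.array([x,y,z])-o["eef_pos"])*1000
print("t",round(float(o["time_s"]),2),"pos",o["eef_pos"].round(4),"yaw",round(cur,3),"tilt",r.apply([0,0,1]).round(3)[:2],"op",round(float(o["opening"]),3),"grip",round(float(o["grasp_force"]),1),"F",o["wrist_force"].round(1))
print("tx %.1f ty %.1f tz %.1f rz %.3f"%(d@[np.sin(b)*-1,np.cos(b),0],d@[np.cos(b),np.sin(b),0],-d[2],rz))
E
python3 plan.py .6503 .2412 .231 .2398
```

```text
t 1.1 pos [0.3929 0.4188 0.231 ] yaw 0.24 tilt [-0. -0.] op 0.998 grip 0.0 F [ 0.6  1.  -0.8]
tx -233.7 ty 207.8 tz -0.0 rz 0.000
```

Call:
jog_arm(series=[[[-34, 30, 0, 0, 0, 0, 85], [-36, 32, 0, 0, 0, 0, 85], [-36, 32, 0, 0, 0, 0, 85], [-36, 32, 0, 0, 0, 0, 85], [-36, 32, 0, 0, 0, 0, 85], [-36, 32, 0, 0, 0, 0, 85], [-19.7, 17.8, 0, 0, 0, 0, 85], [0, 0, 30, 0, 0, 0, 85], [0, 0, 45, 0, 0, 0, 85], [0, 0, 30, 0, 0, 0, 85]]])

```text
time_s: 2.1
eef_pos: [0.648, 0.2413, 0.1226]
eef_rot: [-0.001, 0.618, 0.786, -0.001]
wrist_force: [-0.5, 0.5, 0.0]
opening: 0.991
grasp_force: 0.0
```

```bash
python3 plan.py .6503 .2412 .056 .2398; python3 - <<'E'
from bench import ctrl
import cv2
cv2.imwrite("pics/s1.png",cv2.resize(ctrl.camera("side")["frame"][150:350,100:400],(800,533)))
E
```

```text
t 2.1 pos [0.648  0.2413 0.1226] yaw 0.238 tilt [-0.004 -0.001] op 0.991 grip 0.0 F [-0.5  0.5  0. ]
tx -0.6 ty 2.3 tz 66.6 rz -0.002
```

View pics/s1.png

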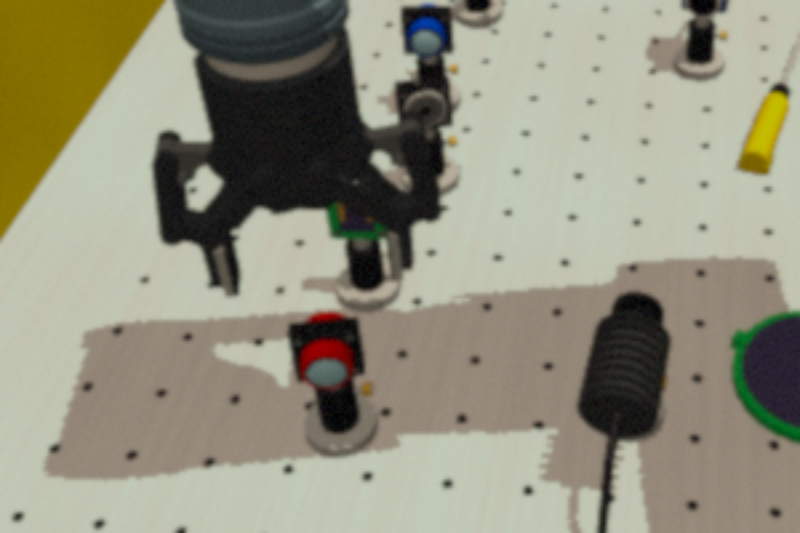

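The gripper is above the red lens, with the fingertips at (225,290) and (405,260) either side of it at (327,340). I'll descend and close.

Call:
jog_arm(series=[[[0, 0, 0, 0, 0, 0, 85], [0, 0, 0, 0, 0, 0, 85], [0, 0, 15, 0, 0, 0, 85], [0, 0, 20, 0, 0, 0, 85], [0, 0, 20, 0, 0, 0, 85], [0, 0, 15, 0, 0, 0, 85], [0, 0, 0, 0, 0, 0, 85], [0, 0, 0, 0, 0, 0, 70], [0, 0, 0, 0, 0, 0, 60], [0, 0, 0, 0, 0, 0, 50]]])

```text
time_s: 3.15
eef_pos: [0.6503, 0.2423, 0.0578]
eef_rot: [0.001, 0.618, 0.786, 0.001]
wrist_force: [0.7, -0.4, -0.3]
opening: 0.589
grasp_force: 0.0
```

```bash
python3 plan.py .6503 .2412 .056 .2398
```

```text
t 3.15 pos [0.6503 0.2423 0.0578] yaw 0.239 tilt [0.002 0.   ] op 0.589 grip 0.0 F [ 0.7 -0.4 -0.3]
tx -1.1 ty -0.2 tz 1.8 rz -0.001
```

Call:
jog_arm(series=[[[0, 0, 0, 0, 0, 0, 44], [0, 0, 0, 0, 0, 0, 40], [0, 0, 0, 0, 0, 0, 30], [0, 0, 0, 0, 0, 0, 25], [0, 0, 0, 0, 0, 0, 25], [0, 0, 0, 0, 0, 0, 25], [0, 0, -3, 0, 0, 0, 25], [0, 0, -7, 0, 0, 0, 25], [0, 0, -10, 0, 0, 0, 25], [0, 0, -10, 0, 0, 0, 25]]])

```text
time_s: 4.15
eef_pos: [0.6493, 0.2421, 0.0869]
eef_rot: [-0.0, 0.618, 0.786, -0.0]
wrist_force: [0.6, -1.4, -2.6]
opening: 0.467
grasp_force: 60.6
```

```bash
python3 plan.py .4415 -.1081 .186 -.0857
```

```text
t 4.15 pos [0.6493 0.2421 0.0869] yaw 0.239 tilt [-0. -0.] op 0.467 grip 60.6 F [ 0.6 -1.4 -2.6]
tx -366.7 ty -177.0 tz -99.1 rz 0.325
```

Call:
jog_arm(series=[[[0, 0, -12, 0, 0, 0, 25], [0, 0, -16, 0, 0, 0.03, 25], [0, 0, -20, 0, 0, 0.06, 25], [0, 0, -20, 0, 0, 0.08, 25], [0, 0, -18, 0, 0, 0.08, 25], [0, 0, -14, 0, 0, 0.05, 25], [0, 0, 0, 0, 0, 0.0255, 25], [-10, -5, 0, 0, 0, 0, 25], [-20, -10, 0, 0, 0, 0, 25], [-30, -15, 0, 0, 0, 0, 25]]])

```text
time_s: 5.15
eef_pos: [0.6129, 0.1846, 0.1848]
eef_rot: [-0.001, 0.736, 0.677, -0.001]
wrist_force: [0.3, -0.4, -2.2]
opening: 0.469
grasp_force: 61.1
```

Call:
jog_arm(series=[[[-36, -18, 0, 0, 0, 0, 25], [-40, -20, 0, 0, 0, 0, 25], [-40, -20, 0, 0, 0, 0, 25], [-40, -20, 0, 0, 0, 0, 25], [-40, -20, 0, 0, 0, 0, 25], [-40, -20, 0, 0, 0, 0, 25], [-32, -15, 0, 0, 0, 0, 25], [-22, -9, 0, 0, 0, 0, 25], [-12, -5, 0, 0, 0, 0, 25], [-3.9, -1.1, 0, 0, 0, 0, 25]]])

```text
time_s: 6.15
eef_pos: [0.4392, -0.1078, 0.1857]
eef_rot: [-0.0, 0.738, 0.675, -0.0]
wrist_force: [-0.6, 1.1, -2.5]
opening: 0.472
grasp_force: 61.1
```

```bash
python3 plan.py .4415 -.1081 .056 -.0857
```

```text
t 6.15 pos [ 0.4392 -0.1078  0.1857] yaw -0.088 tilt [-0.001  0.   ] op 0.472 grip 61.1 F [-0.6  1.1 -2.5]
tx -0.1 ty 2.4 tz 129.7 rz -0.002
```

Call:
jog_arm(series=[[[0, 0, 10, 0, 0, 0, 25], [0, 0, 18, 0, 0, 0, 25], [0, 0, 22, 0, 0, 0, 25], [0, 0, 22, 0, 0, 0, 25], [0, 0, 20, 0, 0, 0, 25], [0, 0, 15, 0, 0, 0, 25], [0, 0, 10, 0, 0, 0, 25], [0, 0, 5, 0, 0, 0, 25], [0, 0, 2, 0, 0, 0, 25], [0, 0, 0, 0, 0, 0, 25]]])

```text
time_s: 7.15
eef_pos: [0.4406, -0.1069, 0.0624]
eef_rot: [0.0, 0.737, 0.676, 0.0]
wrist_force: [-0.4, -0.3, -2.7]
opening: 0.472
grasp_force: 61.1
```

```bash
python3 plan.py .4415 -.1081 .056 -.0857; cat > look.py <<'E'
import sys; from h import *; from bench import ctrl
# look.py name kind x y yaw ... : fit on fresh images; reports pose in world and in lamp frame
L=np.array([.4689,.2107,-1.6565]); u=np.array([np.cos(L[2]),np.sin(L[2])])
cs=[ctrl.camera(n) for n in("top","side")]; P=np.vstack([cloud(c).reshape(-1,3) for c in cs])
a=sys.argv[1:]
if a[0]=="pic": cv2.imwrite(a[1],cs[a[2]=="side"]["frame"]); a=a[3:]
for i in range(0,len(a),4):
    s,e,n=min((fit(a[i],P,np.array(list(map(float,a[i+1:i+4])))+[0,0,k]) for k in(-.2,0,.2)),key=lambda t:t[1])
    d=s[:2]-L[:2]; print(a[i],s.round(4),"along %.1f across %.1f dyaw %.3f"%(d@u*1e3,(u[0]*d[1]-u[1]*d[0])*1e3,(s[2]-L[2]+np.pi/2)%np.pi-np.pi/2),"med",e.round(2),n)
E
python3 look.py pic pics/s2.png side lens .4415 -.1081 1.485
```

```text
t 7.15 pos [ 0.4406 -0.1069  0.0624] yaw -0.086 tilt [ 0. -0.] op 0.472 grip 61.1 F [-0.4 -0.3 -2.7]
tx -1.1 ty 1.0 tz 6.4 rz -0.000
lens [ 0.4405 -0.1064  1.5138] along 318.4 across -1.2 dyaw 0.029 med 2.66 848
```

View pics/s2.png

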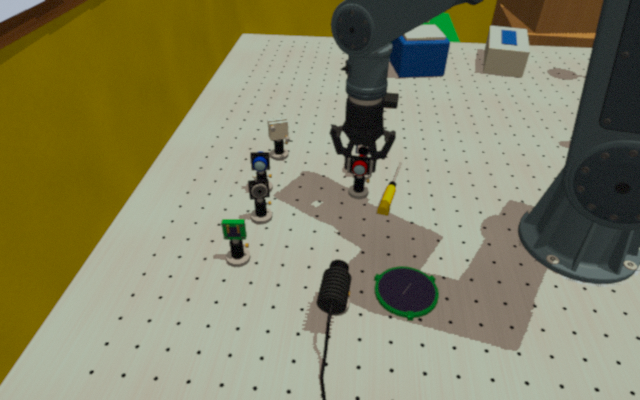

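The side view shows the red lens upright in the gripper at (360,180), over its spot in front of the camera. I'll set it down gently.

Call:
jog_arm(series=[[[0, 0, 2, 0, 0, 0, 25], [0, 0, 1.5, 0, 0, 0, 25], [0, 0, 1, 0, 0, 0, 25], [0, 0, 0.5, 0, 0, 0, 25], [0, 0, 0.5, 0, 0, 0, 25], [0, 0, 0, 0, 0, 0, 25], [0, 0, 0, 0, 0, 0, 25], [0, 0, 0, 0, 0, 0, 25], [0, 0, 0, 0, 0, 0, 25], [0, 0, 0, 0, 0, 0, 25]]])

```text
time_s: 8.25
eef_pos: [0.4402, -0.1071, 0.0573]
eef_rot: [-0.0, 0.737, 0.676, -0.0]
wrist_force: [-2.6, 1.1, 4.2]
opening: 0.469
grasp_force: 62.1
```

```bash
python3 plan.py .4415 -.1081 .056 -.0857
```

```text
t 8.25 pos [ 0.4402 -0.1071  0.0573] yaw -0.086 tilt [-0. -0.] op 0.469 grip 62.1 F [-2.6  1.1  4.2]
tx -0.8 ty 1.3 tz 1.3 rz -0.001
```

Call:
jog_arm(series=[[[0, 0, 0, 0, 0, 0, 42], [0, 0, 0, 0, 0, 0, 46], [0, 0, 0, 0, 0, 0, 55], [0, 0, 0, 0, 0, 0, 65], [0, 0, 0, 0, 0, 0, 75], [0, 0, 0, 0, 0, 0, 80], [0, 0, -10, 0, 0, 0, 85], [0, 0, -20, 0, 0, 0, 85], [0, 0, -25, 0, 0, 0, 85], [0, 0, -25, 0, 0, 0, 85]]])

```text
time_s: 9.25
eef_pos: [0.4401, -0.107, 0.1382]
eef_rot: [-0.0, 0.737, 0.676, -0.0]
wrist_force: [1.3, 0.5, 0.7]
opening: 0.996
grasp_force: 0.0
```

Call:
jog_arm(series=[[[0, 0, -25, 0, 0, -0.08, 85], [0, 0, -15, 0, 0, -0.08, 85], [0, 0, -5, 0, 0, -0.0708, 85], [0, 0, 0, 0, 0, 0, 85], [-4, 28, 0, 0, 0, 0, 85], [-6, 44, 0, 0, 0, 0, 85], [-6.7, 46, 0, 0, 0, 0, 85], [-6, 44, 0, 0, 0, 0, 85], [-5, 34, 0, 0, 0, 0, 85], [-3, 20, 0, 0, 0, 0, 85]]])

```text
time_s: 10.25
eef_pos: [0.6603, -0.106, 0.1808]
eef_rot: [-0.0, 0.655, 0.756, -0.0]
wrist_force: [-0.9, -0.6, -0.5]
opening: 0.992
grasp_force: 0.0
```

```bash
python3 plan.py .6597 -.1072 .056 .1451; python3 look.py lens .4415 -.1081 1.485 lens .66 -.107 1.716
```

```text
t 10.25 pos [ 0.6603 -0.106   0.1808] yaw 0.143 tilt [-0.001  0.   ] op 0.992 grip 0.0 F [-0.9 -0.6 -0.5]
tx -1.1 ty -0.7 tz 124.8 rz -0.002
lens [ 0.4403 -0.1082  1.4848] along 320.2 across -1.2 dyaw -0.000 med 0.85 706
lens [ 0.6592 -0.1076  1.7034] along 300.9 across 216.8 dyaw 0.218 med 0.9 486
```

Red stands at 320.2 mm along, −1.2 mm across and square. Next is blue.

Call:
jog_arm(series=[[[-1, -1, 10, 0, 0, 0, 85], [0, 0, 18, 0, 0, 0, 85], [0, 0, 22, 0, 0, 0, 85], [0, 0, 25, 0, 0, 0, 85], [0, 0, 22, 0, 0, 0, 85], [0, 0, 18, 0, 0, 0, 85], [0, 0, 10, 0, 0, 0, 85], [0, 0, 0, 0, 0, 0, 70], [0, 0, 0, 0, 0, 0, 60], [0, 0, 0, 0, 0, 0, 50]]])

```text
time_s: 11.35
eef_pos: [0.6585, -0.1079, 0.0583]
eef_rot: [0.001, 0.654, 0.756, 0.0]
wrist_force: [0.2, -0.4, -0.3]
opening: 0.589
grasp_force: 0.0
```

Call:
jog_arm(series=[[[0, 0, 0, 0, 0, 0, 44], [0, 0, 0, 0, 0, 0, 40], [0, 0, 0, 0, 0, 0, 30], [0, 0, 0, 0, 0, 0, 25], [0, 0, 0, 0, 0, 0, 25], [0, 0, 0, 0, 0, 0, 25], [0, 0, -3, 0, 0, 0, 25], [0, 0, -7, 0, 0, 0, 25], [0, 0, -10, 0, 0, 0, 25], [0, 0, -10, 0, 0, 0, 25]]])

```text
time_s: 12.35
eef_pos: [0.6573, -0.1074, 0.0872]
eef_rot: [-0.0, 0.654, 0.756, -0.0]
wrist_force: [-0.1, -0.4, -3.4]
opening: 0.47
grasp_force: 60.8
```

```bash
python3 plan.py .4552 .0513 .186 -.0857
```

```text
t 12.35 pos [ 0.6573 -0.1074  0.0872] yaw 0.144 tilt [-0.001  0.   ] op 0.47 grip 60.8 F [-0.1 -0.4 -3.4]
tx 140.8 ty -214.9 tz -98.8 rz 0.230
```

Call:
jog_arm(series=[[[0, 0, -12, 0, 0, 0, 25], [0, 0, -16, 0, 0, 0.03, 25], [0, 0, -20, 0, 0, 0.05, 25], [0, 0, -20, 0, 0, 0.06, 25], [0, 0, -18, 0, 0, 0.06, 25], [0, 0, -14, 0, 0, 0.03, 25], [0, 0, 0, 0, 0, 0, 25], [5, -8, 0, 0, 0, 0, 25], [10, -15, 0, 0, 0, 0, 25], [16, -24, 0, 0, 0, 0, 25]]])

```text
time_s: 13.35
eef_pos: [0.6121, -0.0724, 0.185]
eef_rot: [-0.001, 0.737, 0.676, -0.001]
wrist_force: [-0.0, -0.6, -2.9]
opening: 0.471
grasp_force: 61.5
```

Call:
jog_arm(series=[[[20, -30, 0, 0, 0, 0, 25], [20, -30, 0, 0, 0, 0, 25], [20, -30, 0, 0, 0, 0, 25], [20, -30, 0, 0, 0, 0, 25], [15, -24, 0, 0, 0, 0, 25], [10, -15, 0, 0, 0, 0, 25], [5, -8, 0, 0, 0, 0, 25], [0, 0, 0, 0, 0, 0, 25], [0, 0, 10, 0, 0, 0, 25], [0, 0, 16, 0, 0, 0, 25]]])

```text
time_s: 14.35
eef_pos: [0.458, 0.0505, 0.1609]
eef_rot: [0.001, 0.737, 0.676, 0.001]
wrist_force: [1.0, -0.0, -2.9]
opening: 0.466
grasp_force: 61.6
```

```bash
python3 plan.py .4552 .0513 .0565 -.0857
```

```text
t 14.35 pos [0.458  0.0505 0.1609] yaw -0.086 tilt [ 0.003 -0.001] op 0.466 grip 61.6 F [ 1.  -0.  -2.9]
tx 0.5 ty -2.9 tz 104.4 rz -0.000
```

Call:
jog_arm(series=[[[0, -1, 20, 0, 0, 0, 25], [0, 0, 22, 0, 0, 0, 25], [0, 0, 20, 0, 0, 0, 25], [0, 0, 16, 0, 0, 0, 25], [0, 0, 10, 0, 0, 0, 25], [0, 0, 6, 0, 0, 0, 25], [0, 0, 4, 0, 0, 0, 25], [0, 0, 2, 0, 0, 0, 25], [0, 0, 1, 0, 0, 0, 25], [0, 0, 0, 0, 0, 0, 25]]])

```text
time_s: 15.35
eef_pos: [0.4558, 0.0513, 0.0602]
eef_rot: [0.0, 0.737, 0.676, 0.0]
wrist_force: [-1.2, 0.0, -2.6]
opening: 0.471
grasp_force: 61.3
```

Call:
jog_arm(series=[[[0, 0, 1, 0, 0, 0, 25], [0, 0, 1, 0, 0, 0, 25], [0, 0, 0.5, 0, 0, 0, 25], [0, 0, 0.5, 0, 0, 0, 25], [0, 0, 0, 0, 0, 0, 25], [0, 0, 0, 0, 0, 0, 25], [0, 0, 0, 0, 0, 0, 25], [0, 0, 0, 0, 0, 0, 25], [0, 0, 0, 0, 0, 0, 25], [0, 0, 0, 0, 0, 0, 25]]])

```text
time_s: 16.35
eef_pos: [0.456, 0.0514, 0.0581]
eef_rot: [0.0, 0.737, 0.676, 0.0]
wrist_force: [-2.6, 0.5, 10.3]
opening: 0.471
grasp_force: 63.0
```

```bash
python3 plan.py .4552 .0513 .0565 -.0857
```

```text
t 16.35 pos [0.456  0.0514 0.0581] yaw -0.085 tilt [ 0.001 -0.   ] op 0.471 grip 63.0 F [-2.6  0.5 10.3]
tx -0.1 ty -0.8 tz 1.6 rz 0.000
```

Call:
jog_arm(series=[[[0, 0, 0, 0, 0, 0, 42], [0, 0, 0, 0, 0, 0, 46], [0, 0, 0, 0, 0, 0, 55], [0, 0, 0, 0, 0, 0, 65], [0, 0, 0, 0, 0, 0, 75], [0, 0, 0, 0, 0, 0, 80], [0, 0, -10, 0, 0, 0, 85], [0, 0, -20, 0, 0, 0, 85], [0, 0, -25, 0, 0, 0, 85], [0, 0, -25, 0, 0, 0, 85]]])

```text
time_s: 17.35
eef_pos: [0.4553, 0.0514, 0.1382]
eef_rot: [-0.0, 0.737, 0.676, -0.0]
wrist_force: [1.2, -0.2, 0.2]
opening: 0.994
grasp_force: 0.0
```

Call:
jog_arm(series=[[[0, 0, -25, 0, 0, -0.1, 85], [0, 0, -15, 0, 0, -0.12, 85], [0, 0, -5, 0, 0, -0.12, 85], [0, 0, 0, 0, 0, -0.091, 85], [-15, 20, 0, 0, 0, 0, 85], [-24, 31, 0, 0, 0, 0, 85], [-26, 34, 0, 0, 0, 0, 85], [-24, 32, 0, 0, 0, 0, 85], [-18, 23.3, 0, 0, 0, 0, 85], [-11.6, 15, 0, 0, 0, 0, 85]]])

```text
time_s: 18.35
eef_pos: [0.6436, -0.0086, 0.1823]
eef_rot: [0.0, 0.575, 0.818, 0.0]
wrist_force: [-0.6, -0.1, 0.4]
opening: 0.997
grasp_force: 0.0
```

```bash
python3 plan.py .642 -.0077 .056 .3453; python3 look.py lens .4552 .0513 1.485 iris .642 -.008 1.916
```

```text
t 18.35 pos [ 0.6436 -0.0086  0.1823] yaw 0.345 tilt [ 0.001 -0.   ] op 0.997 grip 0.0 F [-0.6 -0.1  0.4]
tx 1.4 ty -1.2 tz 126.3 rz -0.001
lens [0.457 0.051 1.482] along 160.1 across 1.8 dyaw -0.003 med 0.72 895
iris [ 0.6419 -0.008   1.9189] along 203.0 across 191.1 dyaw 0.434 med 0.75 793
```

Blue stands at 160.1 mm along, 1.8 mm across. Next is the iris.

Call:
jog_arm(series=[[[0.5, -0.5, 10, 0, 0, 0, 85], [0, 0, 18, 0, 0, 0, 85], [0, 0, 22, 0, 0, 0, 85], [0, 0, 25, 0, 0, 0, 85], [0, 0, 22, 0, 0, 0, 85], [0, 0, 18, 0, 0, 0, 85], [0, 0, 10, 0, 0, 0, 85], [0, 0, 0, 0, 0, 0, 70], [0, 0, 0, 0, 0, 0, 60], [0, 0, 0, 0, 0, 0, 50]]])

```text
time_s: 19.45
eef_pos: [0.6419, -0.0074, 0.0582]
eef_rot: [0.001, 0.575, 0.818, 0.0]
wrist_force: [0.5, -0.1, 0.9]
opening: 0.586
grasp_force: 0.0
```

Call:
jog_arm(series=[[[0, 0, 0, 0, 0, 0, 44], [0, 0, 0, 0, 0, 0, 40], [0, 0, 0, 0, 0, 0, 30], [0, 0, 0, 0, 0, 0, 25], [0, 0, 0, 0, 0, 0, 25], [0, 0, 0, 0, 0, 0, 25], [0, 0, -3, 0, 0, 0, 25], [0, 0, -7, 0, 0, 0, 25], [0, 0, -10, 0, 0, 0, 25], [0, 0, -10, 0, 0, 0, 25]]])

```text
time_s: 20.45
eef_pos: [0.641, -0.0073, 0.0875]
eef_rot: [-0.0, 0.575, 0.818, -0.0]
wrist_force: [1.0, -0.5, -3.0]
opening: 0.475
grasp_force: 60.7
```

```bash
python3 plan.py .4484 -.0284 .186 -.0857
```

```text
t 20.45 pos [ 0.641  -0.0073  0.0875] yaw 0.345 tilt [-0.  0.] op 0.475 grip 60.7 F [ 1.  -0.5 -3. ]
tx -37.5 ty -190.1 tz -98.5 rz 0.431
```

Call:
jog_arm(series=[[[0, 0, -12, 0, 0, 0.03, 25], [0, 0, -16, 0, 0, 0.06, 25], [0, 0, -20, 0, 0, 0.09, 25], [0, 0, -20, 0, 0, 0.1, 25], [0, 0, -18, 0, 0, 0.09, 25], [0, 0, -14, 0, 0, 0.061, 25], [0, 0, 0, 0, 0, 0, 25], [-1.5, -7, 0, 0, 0, 0, 25], [-3, -15, 0, 0, 0, 0, 25], [-4.5, -22, 0, 0, 0, 0, 25]]])

```text
time_s: 21.45
eef_pos: [0.5952, -0.0125, 0.1853]
eef_rot: [-0.001, 0.736, 0.677, -0.001]
wrist_force: [0.6, -0.7, -3.1]
opening: 0.471
grasp_force: 61.1
```

Call:
jog_arm(series=[[[-5.5, -28, 0, 0, 0, 0, 25], [-6, -30, 0, 0, 0, 0, 25], [-6, -30, 0, 0, 0, 0, 25], [-5, -26, 0, 0, 0, 0, 25], [-3.5, -18, 0, 0, 0, 0, 25], [-2, -10, 0, 0, 0, 0, 25], [-0.5, -4, 0, 0, 0, 0, 25], [0, 0, 0, 0, 0, 0, 25], [0, 0, 0, 0, 0, 0, 25], [0, 0, 0, 0, 0, 0, 25]]])

```text
time_s: 22.45
eef_pos: [0.4492, -0.0285, 0.1868]
eef_rot: [0.0, 0.737, 0.676, 0.0]
wrist_force: [0.7, 1.2, -2.0]
opening: 0.472
grasp_force: 61.1
```

```bash
python3 plan.py .4484 -.0284 .0565 -.0857
```

```text
t 22.45 pos [ 0.4492 -0.0285  0.1868] yaw -0.085 tilt [0. 0.] op 0.472 grip 61.1 F [ 0.7  1.2 -2. ]
tx 0.0 ty -0.8 tz 130.3 rz 0.000
```

Next I lower 129 mm in total and release.

Call:
jog_arm(series=[[[0, -0.5, 10, 0, 0, 0, 25], [0, 0, 18, 0, 0, 0, 25], [0, 0, 22, 0, 0, 0, 25], [0, 0, 22, 0, 0, 0, 25], [0, 0, 20, 0, 0, 0, 25], [0, 0, 15, 0, 0, 0, 25], [0, 0, 10, 0, 0, 0, 25], [0, 0, 6, 0, 0, 0, 25], [0, 0, 3, 0, 0, 0, 25], [0, 0, 1, 0, 0, 0, 25]]])

```text
time_s: 23.45
eef_pos: [0.4483, -0.0285, 0.0598]
eef_rot: [0.0, 0.737, 0.676, 0.0]
wrist_force: [0.1, 0.7, -2.6]
opening: 0.468
grasp_force: 61.2
```

Call:
jog_arm(series=[[[0, 0, 1, 0, 0, 0, 25], [0, 0, 1, 0, 0, 0, 25], [0, 0, 0.5, 0, 0, 0, 25], [0, 0, 0.5, 0, 0, 0, 25], [0, 0, 0, 0, 0, 0, 25], [0, 0, 0, 0, 0, 0, 25], [0, 0, 0, 0, 0, 0, 25], [0, 0, 0, 0, 0, 0, 25], [0, 0, 0, 0, 0, 0, 25], [0, 0, 0, 0, 0, 0, 25]]])

```text
time_s: 24.45
eef_pos: [0.4486, -0.0286, 0.0581]
eef_rot: [0.0, 0.737, 0.676, 0.0]
wrist_force: [-4.3, 0.9, 9.1]
opening: 0.47
grasp_force: 62.6
```

```bash
python3 plan.py .4484 -.0284 .0565 -.0857
```

```text
t 24.45 pos [ 0.4486 -0.0286  0.0581] yaw -0.085 tilt [ 0.001 -0.   ] op 0.47 grip 62.6 F [-4.3  0.9  9.1]
tx 0.2 ty -0.2 tz 1.6 rz 0.000
```

Call:
jog_arm(series=[[[0, 0, 0, 0, 0, 0, 42], [0, 0, 0, 0, 0, 0, 46], [0, 0, 0, 0, 0, 0, 55], [0, 0, 0, 0, 0, 0, 65], [0, 0, 0, 0, 0, 0, 75], [0, 0, 0, 0, 0, 0, 80], [0, 0, -10, 0, 0, 0, 85], [0, 0, -20, 0, 0, 0, 85], [0, 0, -25, 0, 0, 0, 85], [0, 0, -25, 0, 0, 0, 85]]])

```text
time_s: 25.45
eef_pos: [0.4479, -0.0284, 0.1382]
eef_rot: [-0.0, 0.737, 0.676, -0.0]
wrist_force: [0.5, 0.2, 0.3]
opening: 1.001
grasp_force: 0.0
```

Call:
jog_arm(series=[[[0, 0, -25, 0, 0, -0.08, 85], [0, 0, -15, 0, 0, -0.087, 85], [0, 0, -5, 0, 0, 0, 85], [10, 17, 0, 0, 0, 0, 85], [20, 35, 0, 0, 0, 0, 85], [24, 42, 0, 0, 0, 0, 85], [24, 42, 0, 0, 0, 0, 85], [23, 41, 0, 0, 0, 0, 85], [18, 31, 0, 0, 0, 0, 85], [9.2, 16.9, 0, 0, 0, 0, 85]]])

```text
time_s: 26.45
eef_pos: [0.6631, 0.1196, 0.1805]
eef_rot: [-0.0, 0.678, 0.735, -0.0]
wrist_force: [-1.1, -0.4, 0.4]
opening: 0.994
grasp_force: 0.0
```

```bash
python3 plan.py .6622 .1176 .056 .0817; python3 look.py iris .4484 -.0284 1.485 holder .662 .118 1.652
```

```text
t 26.45 pos [0.6631 0.1196 0.1805] yaw 0.08 tilt [-0.001  0.   ] op 0.994 grip 0.0 F [-1.1 -0.4  0.4]
tx -2.0 ty -1.1 tz 124.5 rz -0.001
iris [ 0.448  -0.0283  1.4984] along 239.9 across -0.3 dyaw 0.013 med 0.91 978
holder [0.6621 0.1176 1.6575] along 76.3 across 200.5 dyaw 0.172 med 0.81 1498
```

Iris stands at 239.9 mm along, −0.3 mm across. Last is the holder.

Call:
jog_arm(series=[[[-1, -0.5, 10, 0, 0, 0, 85], [0, 0, 18, 0, 0, 0, 85], [0, 0, 22, 0, 0, 0, 85], [0, 0, 25, 0, 0, 0, 85], [0, 0, 22, 0, 0, 0, 85], [0, 0, 18, 0, 0, 0, 85], [0, 0, 10, 0, 0, 0, 85], [0, 0, 0, 0, 0, 0, 70], [0, 0, 0, 0, 0, 0, 60], [0, 0, 0, 0, 0, 0, 50]]])

```text
time_s: 27.55
eef_pos: [0.6624, 0.1165, 0.0583]
eef_rot: [0.001, 0.678, 0.735, 0.001]
wrist_force: [0.4, -0.5, -0.7]
opening: 0.587
grasp_force: 0.0
```

Call:
jog_arm(series=[[[0, 0, 0, 0, 0, 0, 44], [0, 0, 0, 0, 0, 0, 40], [0, 0, 0, 0, 0, 0, 30], [0, 0, 0, 0, 0, 0, 25], [0, 0, 0, 0, 0, 0, 25], [0, 0, 0, 0, 0, 0, 25], [0, 0, -3, 0, 0, 0, 25], [0, 0, -7, 0, 0, 0, 25], [0, 0, -10, 0, 0, 0, 25], [0, 0, -10, 0, 0, 0, 25]]])

```text
time_s: 28.55
eef_pos: [0.6613, 0.1166, 0.0873]
eef_rot: [-0.0, 0.678, 0.735, -0.0]
wrist_force: [-0.0, -0.5, -2.9]
opening: 0.469
grasp_force: 60.8
```

```bash
python3 plan.py .4621 .1310 .186 -.0857
```

```text
t 28.55 pos [0.6613 0.1166 0.0873] yaw 0.081 tilt [-0.  0.] op 0.469 grip 60.8 F [-0.  -0.5 -2.9]
tx -2.7 ty -199.7 tz -98.7 rz 0.167
```

Call:
jog_arm(series=[[[0, 0, -12, 0, 0, 0.01, 25], [0, 0, -16, 0, 0, 0.03, 25], [0, 0, -20, 0, 0, 0.04, 25], [0, 0, -20, 0, 0, 0.04, 25], [0, 0, -18, 0, 0, 0.03, 25], [0, 0, -14, 0, 0, 0.017, 25], [0, 0, 0, 0, 0, 0, 25], [-0.5, -7, 0, 0, 0, 0, 25], [-0.5, -16, 0, 0, 0, 0, 25], [-0.5, -24, 0, 0, 0, 0, 25]]])

```text
time_s: 29.55
eef_pos: [0.6131, 0.1189, 0.1849]
eef_rot: [-0.001, 0.737, 0.676, -0.001]
wrist_force: [-0.7, -0.3, -2.9]
opening: 0.469
grasp_force: 61.4
```

Call:
jog_arm(series=[[[-0.5, -30, 0, 0, 0, 0, 25], [0, -32, 0, 0, 0, 0, 25], [0, -32, 0, 0, 0, 0, 25], [0, -26, 0, 0, 0, 0, 25], [0, -18, 0, 0, 0, 0, 25], [0, -10, 0, 0, 0, 0, 25], [0, -4, 0, 0, 0, 0, 25], [0, 0, 0, 0, 0, 0, 25], [0, 0, 0, 0, 0, 0, 25], [0, 0, 0, 0, 0, 0, 25]]])

```text
time_s: 30.55
eef_pos: [0.4637, 0.1315, 0.1868]
eef_rot: [0.0, 0.737, 0.676, 0.0]
wrist_force: [0.2, 0.1, -3.0]
opening: 0.474
grasp_force: 61.5
```

```bash
python3 plan.py .4621 .1310 .0565 -.0857
```

```text
t 30.55 pos [0.4637 0.1315 0.1868] yaw -0.086 tilt [ 0. -0.] op 0.474 grip 61.5 F [ 0.2  0.1 -3. ]
tx -0.6 ty -1.5 tz 130.3 rz -0.000
```

Call:
jog_arm(series=[[[-0.5, -1, 10, 0, 0, 0, 25], [0, 0, 18, 0, 0, 0, 25], [0, 0, 22, 0, 0, 0, 25], [0, 0, 22, 0, 0, 0, 25], [0, 0, 20, 0, 0, 0, 25], [0, 0, 15, 0, 0, 0, 25], [0, 0, 10, 0, 0, 0, 25], [0, 0, 6, 0, 0, 0, 25], [0, 0, 3, 0, 0, 0, 25], [0, 0, 1, 0, 0, 0, 25]]])

```text
time_s: 31.55
eef_pos: [0.4622, 0.1312, 0.0599]
eef_rot: [0.0, 0.737, 0.676, 0.0]
wrist_force: [-0.4, -0.1, -3.3]
opening: 0.473
grasp_force: 61.5
```

Call:
jog_arm(series=[[[0, 0, 1, 0, 0, 0, 25], [0, 0, 1, 0, 0, 0, 25], [0, 0, 0.5, 0, 0, 0, 25], [0, 0, 0.5, 0, 0, 0, 25], [0, 0, 0, 0, 0, 0, 25], [0, 0, 0, 0, 0, 0, 25], [0, 0, 0, 0, 0, 0, 25], [0, 0, 0, 0, 0, 0, 25], [0, 0, 0, 0, 0, 0, 25], [0, 0, 0, 0, 0, 0, 25]]])

```text
time_s: 32.55
eef_pos: [0.4625, 0.1313, 0.0582]
eef_rot: [0.0, 0.737, 0.676, 0.0]
wrist_force: [-3.8, -0.7, 8.7]
opening: 0.469
grasp_force: 62.9
```

```bash
python3 plan.py .4621 .1310 .0565 -.0857
```

```text
t 32.55 pos [0.4625 0.1313 0.0582] yaw -0.086 tilt [ 0.001 -0.   ] op 0.469 grip 62.9 F [-3.8 -0.7  8.7]
tx -0.3 ty -0.4 tz 1.7 rz 0.000
```

Call:
jog_arm(series=[[[0, 0, 0, 0, 0, 0, 42], [0, 0, 0, 0, 0, 0, 46], [0, 0, 0, 0, 0, 0, 55], [0, 0, 0, 0, 0, 0, 65], [0, 0, 0, 0, 0, 0, 75], [0, 0, 0, 0, 0, 0, 80], [0, 0, -10, 0, 0, 0, 85], [0, 0, -20, 0, 0, 0, 85], [0, 0, -25, 0, 0, 0, 85], [0, 0, -25, 0, 0, 0, 85]]])

```text
time_s: 33.55
eef_pos: [0.4618, 0.1312, 0.1382]
eef_rot: [-0.0, 0.737, 0.676, -0.0]
wrist_force: [-0.3, 0.1, -0.2]
opening: 0.997
grasp_force: 0.0
```

Call:
jog_arm(series=[[[0, 0, -25, 0, 0, 0, 85], [0, 0, -20, 0, 0, 0, 85], [15, 10, -5, 0, 0, 0, 85], [30, 20, 0, 0, 0, 0, 85], [35, 25, 0, 0, 0, 0, 85], [35, 25, 0, 0, 0, 0, 85], [30, 20, 0, 0, 0, 0, 85], [15, 10, 0, 0, 0, 0, 85], [5, 5, 0, 0, 0, 0, 85], [0, 0, 0, 0, 0, 0, 85]]])

```text
time_s: 34.55
eef_pos: [0.5907, 0.2859, 0.1869]
eef_rot: [0.0, 0.737, 0.676, -0.0]
wrist_force: [0.0, -0.5, 0.6]
opening: 0.994
grasp_force: 0.0
```

```bash
python3 look.py pic pics/end.png side holder .4621 .131 1.485 lens .4552 .0513 1.485 iris .4484 -.0284 1.485 lens .4415 -.1081 1.485 lampcam .469 .211 -1.656
```

```text
holder [0.4624 0.1327 1.4955] along 78.2 across 0.2 dyaw 0.010 med 0.82 1196
lens [0.457  0.0513 1.4849] along 159.8 across 1.8 dyaw -0.000 med 0.84 1196
iris [ 0.4481 -0.0284  1.5047] along 240.0 across -0.3 dyaw 0.020 med 0.93 970
lens [ 0.4404 -0.1071  1.4742] along 319.1 across -1.2 dyaw -0.011 med 0.92 1044
lampcam [ 0.4687  0.2084 -1.6566] along 2.3 across 0.0 dyaw -0.000 med 1.67 4887
```

View pics/end.png

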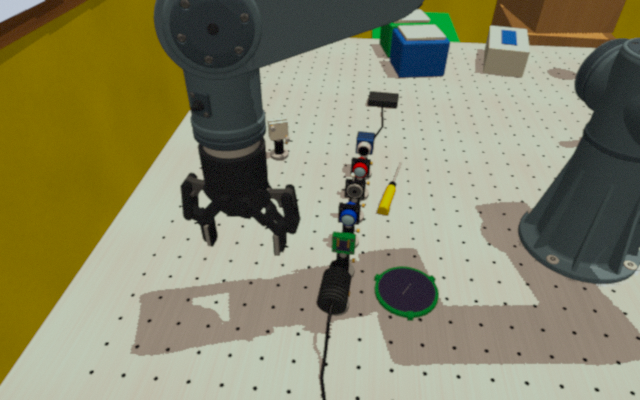

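The final picture shows green (344,243), blue (348,213), iris (354,188) and red (360,168) upright in one line between lamp and camera. The mirror, box and driver look undisturbed and the gripper is clear. All placements are within about 3 mm, so I'm handing in.

```bash
python3 -c "
from bench import ctrl
print(ctrl.hand_in())"
```

```text
the job is handed in; nothing more can be done
None
```

The relay is laid out and handed in: holder, blue lens, iris and red lens measured about 78, 160, 240 and 319 mm from the lamp, within 2 mm across the beam and square to it, with the mirror, box and driver untouched; the hand-in gave no verdict.

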